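# Tip the loose hardware from the scoop tray into the tub

### The job

Tidy up after assembly: first take the aluminium bar off the red tub and lay it flat on a free bit of bench. Then pick the scoop tray up by its handle and tip it low over the tub so that all five pieces slide gently off its open end into the tub - do not touch the pieces with the fingers - and set the empty tray down flat on the middle of the rubber mat and let go. Leave the tub where it stands, and do not disturb the camera post, the can, the power adapter or the mouse.

Things in the scene. Friction and masses are not known exactly. Their poses are not given: they have to be found in the camera images.
- tray_handle (a point): centre of the scoop tray's black handle, the place to grip: a flat-sided block 60 mm long (x), 16 wide (y), 30 high (z), from 14 to 44 mm above what the tray stands on (this point: 29 mm). Axes are the tray's: x from the open end to the handle, y across, z up. The tray is loose, aluminium, about 180 g, plus 120 g of pieces
- tray_floor (a point): centre of the top of the tray's floor, 3 mm above its underside; 88 mm from tray_handle along the tray's -x and 26 mm lower; same axes. Pan 116 (x) by 96 (y) mm outside, floor and walls 3 mm, walls 28 mm high on both sides and the handle end. The -x end, 58 mm from this point, is open: a bare lip. Pieces start to slide when it is tilted 25 to 35 degrees
- tub: open red plastic tub, loose, about 300 g, 140 (x) by 150 (y) mm outside, 55 mm high, walls and floor 4 mm; origin at the centre of its underside, z up
- mat: black rubber mat fixed to the bench, 150 (x) by 140 (y) mm, 3 mm thick; origin at the centre of its underside, z up
- bar_center (a point): centre of the loose bar of aluminium profile, 20 by 20 mm square and 180 mm long (x along the bar), about 90 g; it starts lying across the mouth of the tub, on its rims, this point 65 mm above the bench
- block_a_center (a point): a plain aluminium connector block, a 20 mm cube with a dark dot (screw hole) on top; this point is its centre. Starts lying on the tray
- block_b_center (a point): a second, identical 20 mm aluminium connector block; this point is its centre. Starts lying on the tray
- nut_a_center (a point): a big steel hexagon nut, 24 mm across flats, 14 mm thick, solid; this point is its centre. Starts lying on the tray
- nut_b_center (a point): a second, identical steel nut; this point is its centre. Starts lying on the tray
- spacer_center (a point): a white plastic round spacer, 22 mm in diameter, 18 mm high; this point is its centre. Starts lying on the tray
- post: bystander: slim upright camera post fixed to the bench, a 20 mm square profile on a 50 mm square foot, with a 26 by 34 mm camera on top, 282 mm high in all; origin at the centre of its foot on the bench, z up
- can_center (a point): bystander: centre of a loose upright grey can, 52 mm in diameter, 120 mm high
- adapter_center (a point): bystander: centre of a loose black power adapter, 75 (x) by 45 (y) by 32 (z) mm
- mouse_center (a point): bystander: centre of a loose grey computer mouse, 95 (x) by 56 (y) mm, 32 mm high
There are look-alikes about, which are no part of the job. Leave any purple look-alike of the part that bears tray_handle alone.

How it is judged:
By the outcome, as a careful person would: the job done as asked, in the order asked, and still so for the second after the job is handed in, with the robot touching nothing.
It also fails if it takes over 72 s, if anything falls off the work surface, if the arm or the gripper's body presses on something with over 40 N, if the wrist force passes 120 N, or if a joint passes its speed limit or range.

### The arm

A 6-joint arm with a two-finger parallel gripper is mounted at the origin on the work surface. World frame = base frame: x ahead of the robot, y to its left, z up, the work surface at z = 0. Lengths are in mm, angles in degrees, forces in N, time in s.
With the tool pointing down it reaches from about 350 to 850 mm from the base axis. Payload 8.1 kg.
Tool frame: the origin (TCP) lies at the centre of the arm's flange, where the gripper is bolted on; the fingertips stand 173 mm ahead of it and the grasp point (between the pads) lies 155 mm ahead of it; z points along the fingers, y is the line along which they close (so a half turn about z gives the same grasp; the last joint's range is limited). The gripper opens to 85 mm and grips with 20 to 120 N. Pads are 22 mm wide; open, the fingers measure 114 mm over their backs; the gripper's body (76 mm by 85 mm) begins 54 mm behind the grasp point. The pads swing forward as they close: fully open they stand 13 mm farther back than shut.
Start: joints at [-69.523, 7.471, 85.268, -0, 87.261, -4.893], TCP at [257.103, -542.13, 404.692] pointing down, gripper open.
Joint ranges: [-169.43, 169.43], [-51.17, 129.36], [1.28, 143.12], [-76.62, 256.62], [0, 156.53], [-152.29, 152.29]. Speed limits (degrees/s): [136.94, 136.94, 159.86, 180, 180, 180].

### API

Orientations are given as [roll, pitch, yaw] about the fixed x, y, z axes, in that order (R = Rz(yaw) Ry(pitch) Rx(roll)).
In Python, from bench import * gives the robot as it stands.
- The arm moves only by the shell command python3 -m jog 'ROWS' [FORCE]. ROWS is text: rows parted by semicolons, each of 7 numbers parted by spaces: the shift along the tool's x, y, z scaled (see below), then the turn, a rotation vector about the tool's x, y, z scaled (see below), then the closure, from -1 (fully open) to 1 (shut). In form: tx ty tz wx wy wz hand; .... A call has 1 to 5 rows; each row shifts and turns the commanded pose from where the row before left it, along the tool's axes as they then stand; what a row does not reach is not made up. The controller multiplies each number of a shift by 0.1 m and each number of a turn by 60 degrees. A row lasts 1/8 s, in which the tool goes at most 62.5 mm and 10.7 degrees, less where a joint would pass 70% of its speed; a pose out of reach is approached as far as the arm can. A call with a number of a shift or a turn outside -1 to 1 is refused whole. A call with a gripper value outside its range is refused whole. The fingers move at their own pace and stop on an object; FORCE is the grip in N (left out, the last holds). Time passes only in rows, so rows that do not move let the fingers close. It gives the time, the measured TCP pose, the force, the opening and the grip force at its end, in the units of the state.
- sense(): the state, without advancing time (a new reading comes with each control period).
- snapshot(name): name is "scene" or "top" or "wrist"; returns a dict with "img" (384x512x3 uint8, red, green, blue), "fx", "fy", "cx", "cy" (pixels), "extrinsics" (4x4, takes a point from camera to world coordinates). Camera axes: x right, y down, z forward; pixel columns grow to the right and rows downward; lengths in mm; the calibration is good to about 2 mm. A picture is of the moment at which its call begins. There is no depth.
- hand_in(): hands the job in; it is judged then, once.
The state is a dict: "time": time; "joint_pos": joint angles; "qd": joint speeds; "joint_efforts": joint torques, N m; "tool_pos": TCP position; "tcp_rot": TCP orientation; "ft_force": force on the tool from outside, world axes, zero at the start; "wrist_torque": the same for the moment, N m; "finger_gap": finger opening in mm; "grip_force": force on a finger pad.
Only numpy, scipy, OpenCV 4.12 (cv2) and the standard library are available. Lean on these libraries where they do the work, as an engineer would, in place of code of your own. Each camera call takes 0.05 s, during which the arm holds its last target. There are 200 camera calls.

## Working session

There is one attempt and no reset: what is moved stays moved. The work goes in short steps, Python scripts to look and compute and a shell command to move; the robot and the scene stay as the last step left them, time stands still between calls to the robot, and variables do not carry over. Pictures are saved under pics/ and viewed, at most 12 in all, crops included, and the job is handed in when it is done.

```bash
ls; mkdir -p pics; python3 - <<'E'
from bench import *
import cv2,json,numpy as np
for n in("scene","top"):
    s=snapshot(n); cv2.imwrite(f"pics/{n}0.png",cv2.resize(s["img"][:,:,::-1],(800,600),interpolation=cv2.INTER_CUBIC))
    print(n,s["fx"],s["fy"],s["cx"],s["cy"],np.round(s["extrinsics"],3).tolist())
print(sense())
E
```

```text
pics
scene 379.8194902090487 379.8194902090487 256.9282298006545 187.59681555397935 [[0.534, 0.695, -0.481, 1026.332], [0.845, -0.443, 0.298, -199.234], [-0.006, -0.566, -0.824, 868.127], [0.0, 0.0, 0.0, 1.0]]
top 466.10878878038733 466.10878878038733 248.7628303205429 190.1705431015211 [[-0.007, -0.987, 0.163, 353.081], [-1.0, 0.007, -0.001, 89.116], [-0.0, -0.163, -0.987, 1220.58], [0.0, 0.0, 0.0, 1.0]]
{'time': 0.1, 'joint_pos': array([-6.95225785e+01,  7.51137904e+00,  8.53233655e+01,  1.51694963e-03,
        8.72594510e+01, -4.89452015e+00]), 'qd': array([ 0.05796665, -0.16541335, -0.21440632, -0.02217939, -0.06310206,
        0.05398685]), 'joint_efforts': array([ 2.85405156e-03, -5.70950818e+01, -5.01939726e+01,  1.79485892e-05,
        8.09494610e-03, -6.49602475e-05]), 'tool_pos': array([ 257.03680854, -541.93510152,  403.73971706]), 'tcp_rot': array([-1.79906277e+02, -9.54648608e-03,  2.53718601e+01]), 'ft_force': array([ 0.56221573,  0.36346542, -0.46433687]), 'wrist_torque': array([ 0.01565674,  0.05972455, -0.0043753 ]), 'grip_force': 0.0, 'finger_gap': 85.38613174508532}
```

View pics/top0.png

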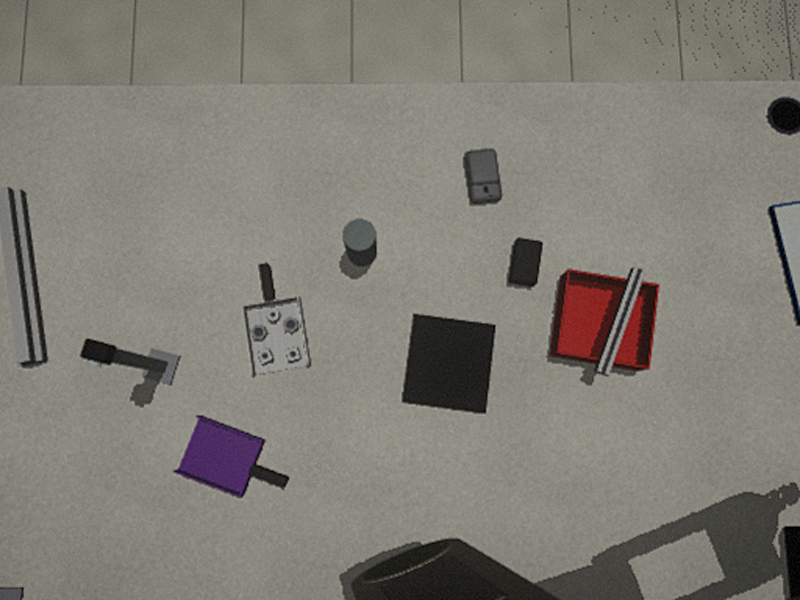

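View pics/scene0.png

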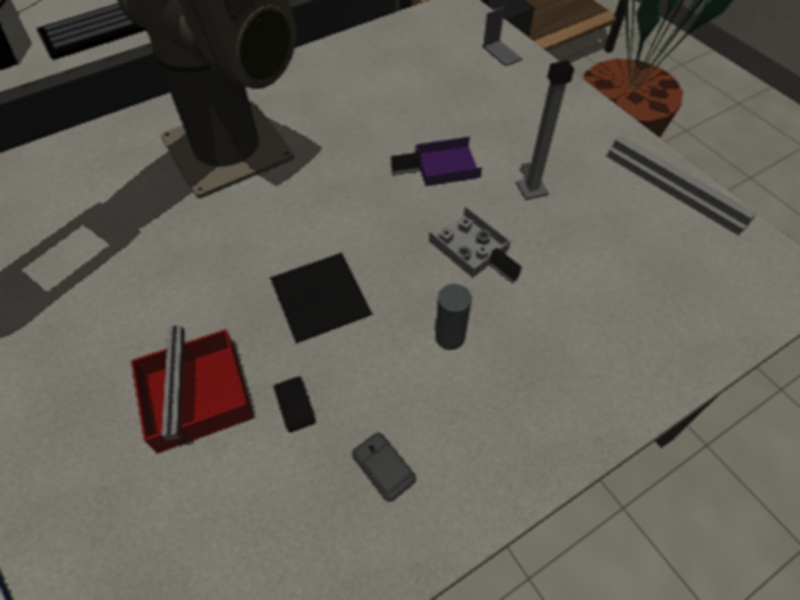

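The top view shows the tray at (278,335) with its handle at (266,282), the bar from (634,270) to (602,374) on the tub at about (605,320), and the mat at (449,363). The can is at (360,240), the adapter at (526,262), the mouse at (483,176), the post foot at (163,366), and the purple look-alike at (220,455).

```bash
cat > h.py <<'E'
from bench import *
import cv2, numpy as np
from scipy.spatial.transform import Rotation as R
def ray(s,u,v,z,k=1.5625):
    E=np.array(s["extrinsics"]); d=E[:3,:3]@[((u+.5)/k-.5-s["cx"])/s["fx"],((v+.5)/k-.5-s["cy"])/s["fy"],1]
    return E[:3,3]+d*(z-E[2,3])/d[2]
def proj(s,p):
    E=np.array(s["extrinsics"]); q=E[:3,:3].T@(np.array(p)-E[:3,3]); return np.array([s["fx"]*q[0]/q[2]+s["cx"],s["fy"]*q[1]/q[2]+s["cy"]])
def need(goal,yaw=None,tilt=None):
    """goal: grasp point; yaw of tool (rpy 180,0,yaw): print remaining shift in tool axes /100mm and rotvec/60"""
    st=sense(); Rc=R.from_euler('xyz',st["tcp_rot"],degrees=True)
    Rg=tilt if tilt is not None else R.from_euler('xyz',[180,0,yaw],degrees=True)
    tcp=np.array(goal)-Rg.apply([0,0,155])
    print("shift",np.round(Rc.inv().apply(tcp-st["tool_pos"])/100,3),"turn",np.round((Rc.inv()*Rg).as_rotvec(degrees=True)/60,3),"dworld",np.round(tcp-st["tool_pos"],1))
E
python3 - <<'E'
from h import *
s=snapshot("top"); c=snapshot("scene")
P=dict(bar1=(635,269,75),bar2=(602,374,75),tubTL=(567,270,55),tubTR=(658,284,55),tubBR=(649,369,55),tubBL=(557,353,55),
 matTL=(414,314,3),matTR=(495,324,3),matBR=(485,412,3),matBL=(403,402,3),h1=(265,264,44),h2=(270,300,44),
 pTL=(244,307,28),pTR=(301,297,28),pBR=(310,366,3),pBL=(254,375,3),can=(360,233,120),adap=(527,258,32),mouse=(483,174,30),foot=(163,366,0))
for k,(u,v,z) in P.items(): print(k,np.round(ray(s,u,v,z),0))
print("scene")
for k,(u,v,z) in dict(bar1=(172,438,75),bar2=(178,327,75),h2=(519,268,44),h1=(495,252,44)).items(): print(k,np.round(ray(c,u,v,z),0))
E
```

```text
bar1 [ 586. -307.   75.]
bar2 [ 419. -245.   75.]
tubTL [ 590. -203.   55.]
tubTR [ 565. -350.   55.]
tubBR [ 428. -326.   55.]
tubBL [ 454. -180.   55.]
matTL [526.  46.   3.]
matTR [508. -90.   3.]
matBR [362. -69.   3.]
matBL [379.  66.   3.]
h1 [605. 292.  44.]
h2 [545. 283.  44.]
pTL [536. 328.  28.]
pTR [552. 234.  28.]
pBR [440. 221.   3.]
pBL [425. 314.   3.]
can [637. 133. 120.]
adap [ 615. -143.   32.]
mouse [763. -74.  30.]
foot [442. 467.   0.]
scene
bar1 [ 598. -312.   75.]
bar2 [ 429. -241.   75.]
h2 [610. 299.  44.]
h1 [559. 286.  44.]
```

```bash
python3 -m jog '0 0 0 0 0 .155 -1; 0 0 0 0 0 .155 -1; 0 0 0 0 0 .155 -1; 0 0 0 0 0 .155 -1; 0 0 0 0 0 .155 -1'; python3 -m jog '.25 -.55 0 0 0 0 -1; .25 -.55 .15 0 0 0 -1; .25 -.55 .15 0 0 0 -1; .2 -.55 .15 0 0 0 -1; .2 -.55 .15 0 0 0 -1'; python3 -m jog '.2 -.6 .2 0 0 0 -1; 0 0 0 0 0 0 -1;0 0 0 0 0 0 -1'
python3 - <<'E'
from h import *
need([503,-276,65],-21)
s=snapshot("wrist"); cv2.imwrite("pics/w1.png",s["img"][:,:,::-1])
for p in([503,-276,75],[587,-308.3,75],[419,-243.7,75]): print(proj(s,p))
E
```

```text
time: 0.82
tool_pos: [257.1, -542.1, 404.4]
tcp_rot: [-180.0, 0.0, -21.4]
ft_force: [0.1, -0.5, 0.0]
finger_gap: 85.4
grip_force: 0.0
time: 1.45
tool_pos: [464.5, -325.4, 344.2]
tcp_rot: [180.0, -0.0, -21.1]
ft_force: [0.7, -0.8, -0.6]
finger_gap: 85.2
grip_force: 0.0
time: 1.82
tool_pos: [501.5, -281.0, 325.7]
tcp_rot: [180.0, 0.0, -21.1]
ft_force: [-0.5, 0.6, 0.4]
finger_gap: 85.7
grip_force: 0.0
shift [-0.003 -0.052  1.057] turn [ 0.     0.001 -0.001] dworld [   1.5    5.  -105.7]
[246.7018235  203.63309326]
[245.53820774  82.56435003]
[247.61169687 298.30113628]
```

View pics/w1.png

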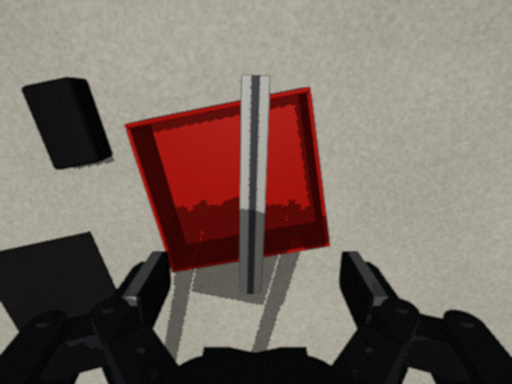

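The wrist view shows the bar running from (255,76) to (250,295). That is 3–9 px to the right of my prediction, so I'll refine the bar position. I'll also measure the tub rim corners at (127,125), (310,89), (328,245) and (173,270).

```bash
python3 - <<'E'
from h import *
s=snapshot("wrist")
a=ray(s,255,76,75,1);b=ray(s,250,295,75,1); print(a,b,(a+b)/2,np.linalg.norm(a-b),np.degrees(np.arctan2(*(a-b)[1::-1])))
t=[ray(s,*p,55,1) for p in((127,125),(310,89),(328,245),(173,270))]
print(np.round(t),np.mean(t,0))
yaw=np.degrees(np.arctan2(*(a-b)[1::-1])); c=(a+b)/2; c[2]=65; need(c,yaw)
E
```

```text
[ 588.47365093 -316.95331305   75.        ] [ 421.17649848 -247.58697966   75.        ] [ 504.8250747  -282.27014636   75.        ] 181.1077729589581 -22.520338067570943
[[ 592. -209.   55.]
 [ 566. -353.   55.]
 [ 432. -328.   55.]
 [ 459. -185.   55.]] [ 512.22981002 -268.79040833   55.        ]
shift [ 0.035 -0.013  1.064] turn [ 0.    -0.001  0.022] dworld [ 3.800e+00 -1.000e-01 -1.064e+02]
```

```bash
python3 -m jog '.035 -.013 .3 0 0 .022 -1; 0 0 .4 0 0 0 -1; 0 0 .36 0 0 0 -1; 0 0 0 0 0 0 -1' 60; python3 -m jog '0 0 0 0 0 0 1; 0 0 0 0 0 0 1; 0 0 0 0 0 0 1; 0 0 0 0 0 0 1; 0 0 0 0 0 0 1' 60;
```

```text
time: 2.42
tool_pos: [503.1, -281.5, 217.0]
tcp_rot: [-179.9, 0.3, -22.6]
ft_force: [0.8, 0.2, 0.6]
finger_gap: 85.1
grip_force: 0.0
time: 3.05
tool_pos: [505.7, -281.5, 221.2]
tcp_rot: [180.0, -0.1, -22.4]
ft_force: [-1.6, 0.1, 6.3]
finger_gap: 19.0
grip_force: 58.6
```

Gripped here, the fingertips would hit the bench when I lay the bar down, so I'll regrip about 11 mm higher.

```bash
python3 -m jog '0 0 0 0 0 0 .2; 0 0 0 0 0 0 .2; 0 0 -.11 0 0 0 .2;0 0 0 0 0 0 .2' 60; python3 -m jog '0 0 0 0 0 0 1; 0 0 0 0 0 0 1; 0 0 0 0 0 0 1; 0 0 0 0 0 0 1' 60; python3 -m jog '0 0 -.2 0 0 0 1; 0 0 -.3 0 0 0 1; 0 0 -.4 0 0 0 1; .17 .49 0 0 0 0 1; .17 .49 0 0 0 0 1'; python3 -m jog '.17 .49 0 0 0 0 1;0 0 .3 0 0 0 1;0 0 .3 0 0 0 1;0 0 .3 0 0 0 1; 0 0 0 0 0 0 1'
python3 - <<'E'
from h import *
s=snapshot("scene"); cv2.imwrite("pics/s2.png",cv2.resize(s["img"][100:356,:342,::-1],(800,600)))
E
```

```text
time: 3.55
tool_pos: [505.8, -281.5, 232.3]
tcp_rot: [180.0, -0.1, -22.4]
ft_force: [0.1, 0.7, -0.0]
finger_gap: 34.1
grip_force: 0.0
time: 4.05
tool_pos: [505.5, -281.4, 231.5]
tcp_rot: [180.0, -0.1, -22.4]
ft_force: [-1.5, 0.3, 5.8]
finger_gap: 18.4
grip_force: 59.2
time: 4.68
tool_pos: [499.6, -385.6, 323.2]
tcp_rot: [180.0, -0.1, -22.3]
ft_force: [0.7, 0.4, -1.0]
finger_gap: 18.7
grip_force: 58.7
time: 5.3
tool_pos: [495.1, -435.4, 228.1]
tcp_rot: [-179.9, 0.3, -22.5]
ft_force: [-1.0, 0.1, -0.6]
finger_gap: 18.9
grip_force: 58.8
```

View pics/s2.png

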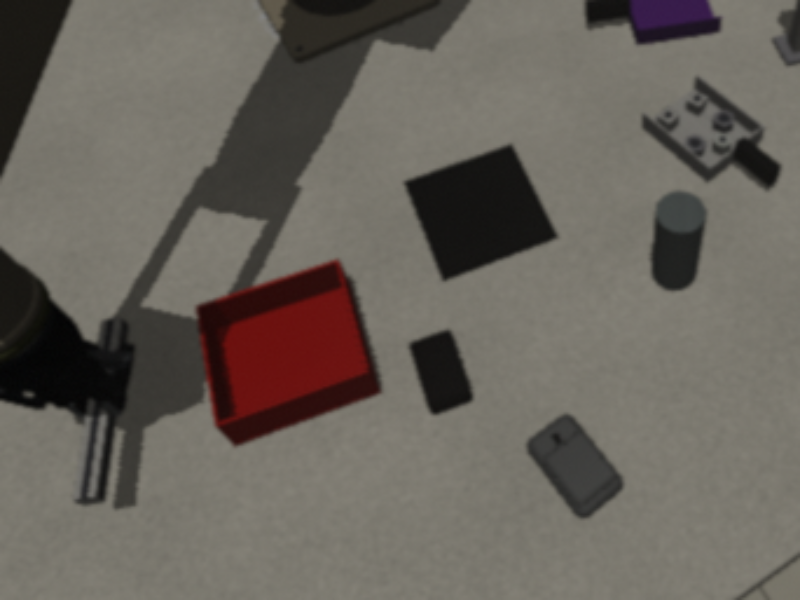

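The bar is held level to the right of the tub, over clear bench, and the tub is empty. Lowering it now.

```bash
python3 -m jog '0 0 .25 0 0 0 1; 0 0 .18 0 0 0 1; 0 0 0 0 0 0 1; 0 0 0 0 0 0 1'; python3 -m jog '0 0 .03 0 0 0 1; 0 0 .02 0 0 0 1; 0 0 0 0 0 0 1; 0 0 0 0 0 0 1'
```

```text
time: 5.85
tool_pos: [496.5, -436.8, 189.0]
tcp_rot: [180.0, -0.1, -22.4]
ft_force: [0.1, -0.3, 0.0]
finger_gap: 18.4
grip_force: 58.8
time: 6.35
tool_pos: [496.2, -436.5, 182.9]
tcp_rot: [-180.0, -0.0, -22.5]
ft_force: [0.1, -0.1, -0.8]
finger_gap: 18.7
grip_force: 58.8
```

```bash
python3 -m jog '0 0 .03 0 0 0 1; 0 0 .02 0 0 0 1; 0 0 0 0 0 0 1'; python3 -m jog '0 0 .012 0 0 0 1; 0 0 0 0 0 0 1;0 0 0 0 0 0 1'
```

```text
time: 6.72
tool_pos: [496.0, -436.4, 177.4]
tcp_rot: [-180.0, 0.0, -22.5]
ft_force: [0.1, -0.3, -1.1]
finger_gap: 18.8
grip_force: 58.8
time: 7.1
tool_pos: [496.2, -436.5, 176.7]
tcp_rot: [-180.0, 0.0, -22.4]
ft_force: [0.2, -0.6, -1.7]
finger_gap: 18.4
grip_force: 58.9
```

```bash
python3 -m jog '0 0 0 0 0 0 .3; 0 0 0 0 0 0 .3; 0 0 0 0 0 0 .3; 0 0 -.1 0 0 0 .3; 0 0 -.4 0 0 0 -.2'; python3 -m jog '0 0 -.55 0 0 0 -1; 0 0 -.6 0 0 0 -1; 0 0 -.55 0 0 -.172 -1; 0 0 0 0 0 -.172 -1; 0 0 0 0 0 -.172 -1'; python3 -m jog '.066 -.598 0 0 0 0 -1;.066 -.598 0 0 0 0 -1;.066 -.598 0 0 0 0 -1;.066 -.598 0 0 0 0 -1;.066 -.598 0 0 0 0 -1';python3 -m jog '.066 -.598 0 0 0 0 -1;.066 -.598 0 0 0 0 -1;.066 -.598 0 0 0 0 -1;.066 -.598 0 0 0 0 -1;.066 -.598 0 0 0 0 -1';python3 -m jog '.066 -.598 0 0 0 0 -1;.066 -.598 0 0 0 0 -1; 0 0 0 0 0 0 -1; 0 0 0 0 0 0 -1'
python3 - <<'E'
from h import *
s=snapshot("wrist"); cv2.imwrite("pics/w3.png",s["img"][:,:,::-1])
t=snapshot("top"); b=np.hstack([cv2.resize(s["img"],(400,300)),t["img"][130:280,300:500].repeat(2,0).repeat(2,1)]); cv2.imwrite("pics/m3.png",b[:,:,::-1])
need([575,287,29],8.4)
E
```

```text
time: 7.72
tool_pos: [495.1, -435.4, 224.4]
tcp_rot: [-179.9, 0.3, -22.5]
ft_force: [0.1, -0.2, -0.0]
finger_gap: 46.8
grip_force: 0.0
time: 8.35
tool_pos: [496.3, -436.6, 399.3]
tcp_rot: [179.8, -0.1, 8.9]
ft_force: [-0.3, -0.2, -1.4]
finger_gap: 85.2
grip_force: 0.0
time: 8.98
tool_pos: [484.1, -134.1, 397.7]
tcp_rot: [180.0, -0.1, 8.5]
ft_force: [1.3, 0.3, 0.1]
finger_gap: 85.3
grip_force: 0.0
time: 9.6
tool_pos: [472.4, 166.6, 397.9]
tcp_rot: [-180.0, -0.1, 8.5]
ft_force: [0.6, -0.3, 0.2]
finger_gap: 85.5
grip_force: 0.0
time: 10.1
tool_pos: [468.1, 285.0, 397.1]
tcp_rot: [180.0, -0.0, 8.6]
ft_force: [-0.6, -0.4, 0.0]
finger_gap: 85.3
grip_force: 0.0
shift [1.057 0.126 2.131] turn [ 0.    -0.     0.001] dworld [ 106.5    3.1 -213. ]
```

View pics/w3.png

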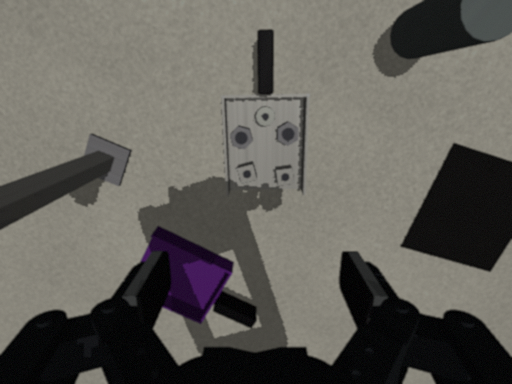

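View pics/m3.png

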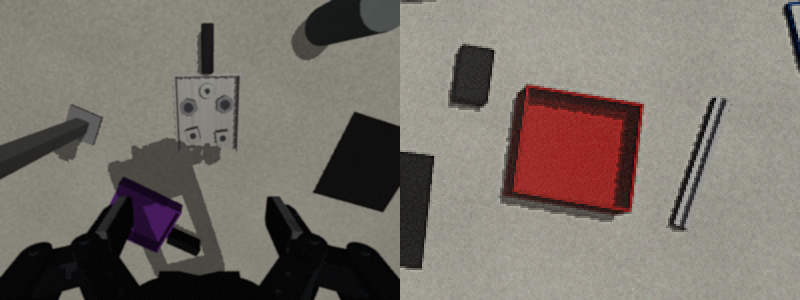

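The bar lies flat on clear bench beside the empty tub. In the wrist view the tray handle runs from (265,31) to (265,94), and the rear wall top corners are at (225,98) and (306,97).

```bash
python3 - <<'E'
from h import *
s=snapshot("wrist"); I=s["img"]
g=cv2.cvtColor(I,cv2.COLOR_RGB2GRAY)
m=(g<50).astype(np.uint8); n,l,st,ce=cv2.connectedComponentsWithStats(m[20:96,245:290]); i=1+np.argmax(st[1:,4]); print(st[i]+[245,20,0,0,0],ce[i]+[245,20])
for p in((265,31),(264.5,94)): print(ray(s,*p,44,1))
a=ray(s,225,98,28,1);b=ray(s,306,97,28,1);m=(a+b)/2;d=(a-b);yaw=np.degrees(np.arctan2(-d[0],d[1]));print(a,b,np.linalg.norm(d),m,yaw)
y=np.radians(8.4); print("handle from wall (outer edge +30):",m+30*np.array([np.cos(y),np.sin(y),0]))
for x in(-30,30):
  for w in(-8,8): print(proj(s,[575+x*np.cos(y)-w*np.sin(y),287+x*np.sin(y)+w*np.cos(y),44]))
E
```

```text
[256  30  15  65 926] [263.23650108  62.00539957]
[608.35102928 293.35182843  44.        ]
[551.07281224 284.70977569  44.        ]
[540.75598982 326.04569576  28.        ] [554.7203507  239.07356628  28.        ] 88.08606405965962 [547.73817026 282.55963102  28.        ] 9.121633277741909
handle from wall (outer edge +30): [577.41634025 286.94212188  28.        ]
[273.31723499 100.09571976]
[257.91658384 100.08215548]
[274.61118928  35.53078158]
[258.18898939  35.51112535]
```

```bash
python3 -m jog '.55 .06 0 0 0 0 -1; .55 .058 .3 0 0 0 -1; 0 0 .5 0 0 0 -1; 0 0 .5 0 0 0 -1; 0 0 0 0 0 0 -1'; python3 -m jog '0 0 .4 0 0 0 -1; 0 0 .35 0 0 0 -1; 0 0 .05 0 0 0 -1; 0 0 0 0 0 0 -1; 0 0 0 0 0 0 -1';  python3 - <<'E'
from h import *
need([579,288.5,29],8.6)
E
```

```text
time: 10.88
tool_pos: [576.7, 287.2, 261.4]
tcp_rot: [179.9, 0.6, 8.4]
ft_force: [-0.2, 0.2, -0.1]
finger_gap: 85.5
grip_force: 0.0
time: 11.5
tool_pos: [579.8, 289.9, 190.0]
tcp_rot: [-179.9, -0.2, 8.5]
ft_force: [-0.0, 0.4, -0.7]
finger_gap: 85.3
grip_force: 0.0
shift [-0.01   0.013  0.06 ] turn [-0.001 -0.004 -0.002] dworld [-0.8 -1.4 -6. ]
```

```bash
python3 -m jog '-.01 .01 .05 0 0 0 -1; 0 0 0 0 0 0 -.3; 0 0 0 0 0 0 .2; 0 0 0 0 0 0 .4; 0 0 0 0 0 0 .5' 25;  python3 -m jog '0 0 0 0 0 0 .6; 0 0 0 0 0 0 .7; 0 0 0 0 0 0 .8; 0 0 0 0 0 0 1; 0 0 0 0 0 0 1' 25; python3 -m jog '0 0 0 0 0 0 1; 0 0 0 0 0 0 1; 0 0 0 0 0 0 1' 100
```

```text
time: 12.12
tool_pos: [577.6, 288.4, 181.8]
tcp_rot: [180.0, 0.0, 8.5]
ft_force: [-0.2, 0.0, -0.2]
finger_gap: 21.1
grip_force: 0.0
time: 12.75
tool_pos: [577.7, 288.5, 182.0]
tcp_rot: [-180.0, -0.0, 8.5]
ft_force: [0.3, 1.4, 1.3]
finger_gap: 15.6
grip_force: 25.5
time: 13.12
tool_pos: [577.8, 288.4, 182.1]
tcp_rot: [-180.0, -0.0, 8.5]
ft_force: [0.1, 0.8, 2.1]
finger_gap: 14.9
grip_force: 98.0
```

```bash
python3 -m jog '0 0 -.05 0 0 0 1; 0 0 -.15 0 0 0 1; 0 0 -.25 0 0 0 1; 0 0 -.25 0 0 0 1; 0 0 -.25 0 0 0 1' 100; python3 -m jog '0 0 -.25 0 0 .07 1; 0 0 -.25 0 0 .08 1; 0 0 -.2 0 0 .08 1; 0 0 -.05 0 0 .08 1; 0 0 0 0 0 0 1'; python3 - <<'E'
from h import *
s=snapshot("scene"); cv2.imwrite("pics/s4.png",cv2.resize(s["img"][60:260,200:466,::-1],(798,600)))
print(sense()["wrist_torque"]); need([604,-286,195],-10)
E
```

```text
time: 13.75
tool_pos: [577.5, 288.2, 278.4]
tcp_rot: [180.0, -0.0, 8.5]
ft_force: [-0.0, 0.7, -3.6]
finger_gap: 15.0
grip_force: 97.7
time: 14.38
tool_pos: [577.7, 288.3, 353.3]
tcp_rot: [-180.0, -0.1, -10.1]
ft_force: [0.4, 1.3, -2.8]
finger_gap: 14.7
grip_force: 97.6
[-0.04611087 -0.20171749  0.0528047 ]
shift [1.256 5.61  0.024] turn [-0. -0.  0.] dworld [  26.5 -574.2   -2.4]
```

View pics/s4.png

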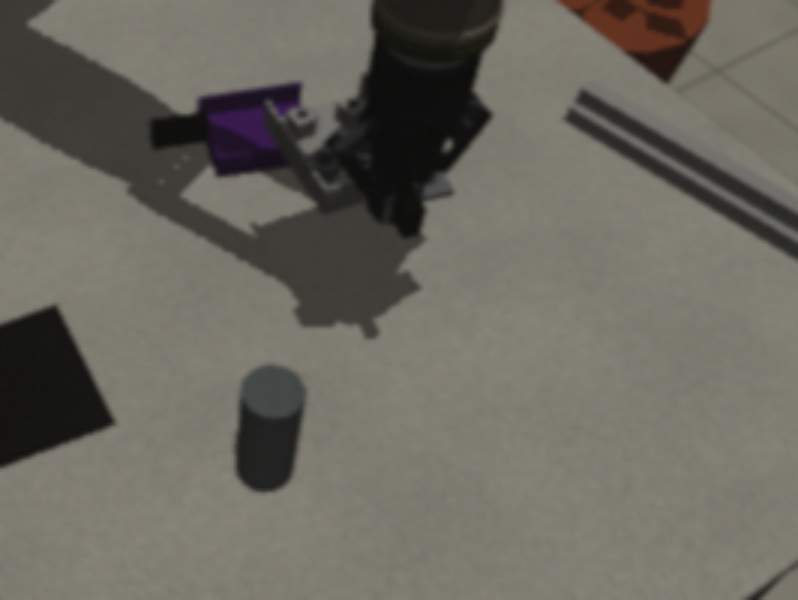

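The tray is held level at about 170 mm with the pieces still on it. The load reads about 2.8 N, as expected. Moving it over to the tub smoothly.

```bash
python3 -m jog '.022 .1 0 0 0 0 1; .045 .2 0 0 0 0 1; .067 .3 0 0 0 0 1; .078 .35 0 0 0 0 1; .078 .35 0 0 0 0 1'; python3 -m jog '.078 .35 0 0 0 0 1; .078 .35 0 0 0 0 1; .078 .35 0 0 0 0 1; .078 .35 0 0 0 0 1; .078 .35 0 0 0 0 1'; python3 -m jog '.078 .35 0 0 0 0 1; .078 .35 0 0 0 0 1; .078 .35 0 0 0 0 1; .078 .35 0 0 0 0 1; .078 .35 0 0 0 0 1';  python3 -m jog '.067 .3 0 0 0 0 1; .056 .25 0 0 0 0 1; .034 .15 0 0 0 0 1; .024 .11 0 0 0 0 1; 0 0 0 0 0 0 1'
```

```text
time: 15.05
tool_pos: [583.2, 152.8, 351.5]
tcp_rot: [180.0, 0.0, -10.1]
ft_force: [0.1, -0.7, -3.5]
finger_gap: 15.1
grip_force: 97.8
time: 15.68
tool_pos: [590.5, -26.4, 351.6]
tcp_rot: [180.0, 0.0, -10.1]
ft_force: [0.8, 0.4, -3.9]
finger_gap: 14.4
grip_force: 97.7
time: 16.3
tool_pos: [597.9, -205.4, 351.6]
tcp_rot: [180.0, 0.0, -10.1]
ft_force: [-0.3, 0.4, -2.2]
finger_gap: 14.4
grip_force: 97.8
time: 16.92
tool_pos: [602.5, -286.2, 351.7]
tcp_rot: [-180.0, 0.0, -10.1]
ft_force: [-0.0, 1.2, -2.5]
finger_gap: 14.9
grip_force: 97.8
```

```bash
python3 -m jog '0 0 0 0 .05 0 1; 0 0 0 0 .09 0 1; 0 0 0 0 .09 0 1; 0 0 0 0 .07 0 1; 0 0 0 0 .033 0 1'; python3 -m jog '-.04 0 .1 0 0 0 1; -.068 0 .188 0 0 0 1; -.068 0 .188 0 0 0 1; -.055 0 .15 0 0 0 1; 0 0 0 0 0 0 1'; python3 - <<'E'
from h import *
s=snapshot("scene");t=snapshot("top"); a=s["img"][180:330,60:260].repeat(2,0).repeat(2,1);b=t["img"][130:280,310:510].repeat(2,0).repeat(2,1)
cv2.imwrite("pics/m5.png",np.hstack([a,b])[:,:,::-1])
st=sense();Rt=R.from_euler('xyz',st["tcp_rot"],degrees=True); l=st["tool_pos"]+Rt.apply([-146,0,182]); e=np.array([.984,-.177]);print("lip",l,"local",(l[:2]-[512,-269])@e,(l[:2]-[512,-269])@[.177,.984])
E
```

```text
time: 17.55
tool_pos: [602.5, -284.7, 351.8]
tcp_rot: [-180.0, -20.0, -10.0]
ft_force: [0.5, 0.2, -2.6]
finger_gap: 14.8
grip_force: 97.8
time: 18.18
tool_pos: [601.4, -285.3, 281.8]
tcp_rot: [-179.9, -19.7, -10.1]
ft_force: [0.5, 0.2, -2.7]
finger_gap: 14.7
grip_force: 97.8
lip [ 528.4587036  -272.76176257   64.12241177] local 16.861196318504394 -0.7883838338931191
```

View pics/m5.png

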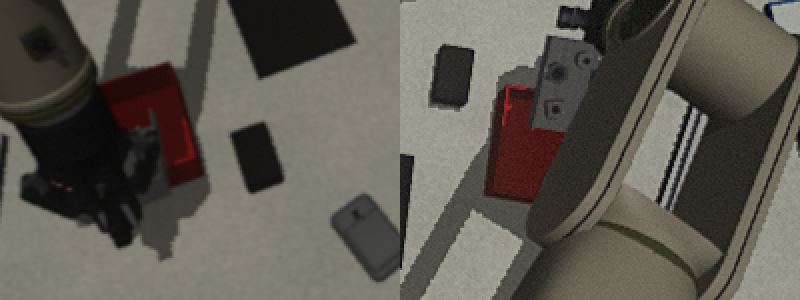

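The lip is inside the tub mouth, at about 64 mm height and centred sideways, and the pieces are still on the tray. Next I tilt slowly about the lip while lowering it.

```bash
python3 -m jog '-.147 0 -.068 0 .0667 0 1; -.08 0 -.02 0 .0333 0 1; -.08 0 -.02 0 .0333 0 1; -.08 0 -.02 0 .0333 0 1; -.08 0 -.02 0 .0333 0 1'; python3 -m jog '-.08 0 -.02 0 .0333 0 1; -.08 0 -.02 0 .0333 0 1; -.066 0 -.048 0 .0333 0 1; -.066 0 -.048 0 .0333 0 1; 0 0 0 0 0 0 1';python3 -m jog '0 0 0 0 0 0 1; 0 0 0 0 0 0 1'; cat > lip.py <<'E'
from h import *
st=sense();Rt=R.from_euler('xyz',st["tcp_rot"],degrees=True); l=st["tool_pos"]+Rt.apply([-146,0,182]); e=np.array([.984,-.177]);print("lip",l,"local",(l[:2]-[512,-269])@e,(l[:2]-[512,-269])@[.177,.984])
E
python3 lip.py
```

```text
time: 18.9
tool_pos: [555.0, -277.7, 280.9]
tcp_rot: [179.9, -32.2, -10.0]
ft_force: [-0.1, -0.3, -2.8]
finger_gap: 15.1
grip_force: 97.9
time: 19.52
tool_pos: [523.3, -272.1, 274.9]
tcp_rot: [179.9, -40.1, -10.1]
ft_force: [1.0, 0.0, -1.4]
finger_gap: 14.9
grip_force: 98.1
time: 19.77
tool_pos: [523.8, -272.0, 274.2]
tcp_rot: [180.0, -40.0, -10.0]
ft_force: [0.8, -0.2, -1.4]
finger_gap: 14.9
grip_force: 98.1
lip [ 528.80632622 -272.98791942   40.92302567] local 17.24328673462641 -0.9493929729756001
```

```bash
python3 -m jog '-.066 0 -.048 0 .0333 0 1; -.066 0 -.048 0 .0333 0 1; -.066 0 -.048 0 .0333 0 1; 0 0 0 0 0 0 1; 0 0 0 0 0 0 1'; python3 -m jog '.1 0 0 0 0 0 1; .2 0 0 0 0 0 1; .25 0 0 0 0 0 1; .2 0 -.2 0 0 0 1; 0 0 -.3 0 0 0 1'; python3 - <<'E'
from h import *
s=snapshot("scene");t=snapshot("top"); w=snapshot("wrist"); a=s["img"][180:330,60:260].repeat(2,0).repeat(2,1);b=t["img"][130:280,310:510].repeat(2,0).repeat(2,1)
cv2.imwrite("pics/m6.png",np.vstack([np.hstack([a,b]),np.hstack([cv2.resize(w["img"],(400,300)),0*a])])[:,:,::-1])
E
python3 lip.py
```

```text
time: 20.4
tool_pos: [499.7, -267.7, 271.3]
tcp_rot: [180.0, -45.9, -10.1]
ft_force: [0.4, -0.3, -1.3]
finger_gap: 14.6
grip_force: 98.1
time: 21.02
tool_pos: [516.6, -270.6, 362.3]
tcp_rot: [179.9, -46.1, -10.0]
ft_force: [-0.2, 0.3, 0.1]
finger_gap: 14.7
grip_force: 98.1
lip [ 545.38924807 -276.52468553  130.87297596] local 34.186889436633095 -1.4943936535282916
```

View pics/m6.png

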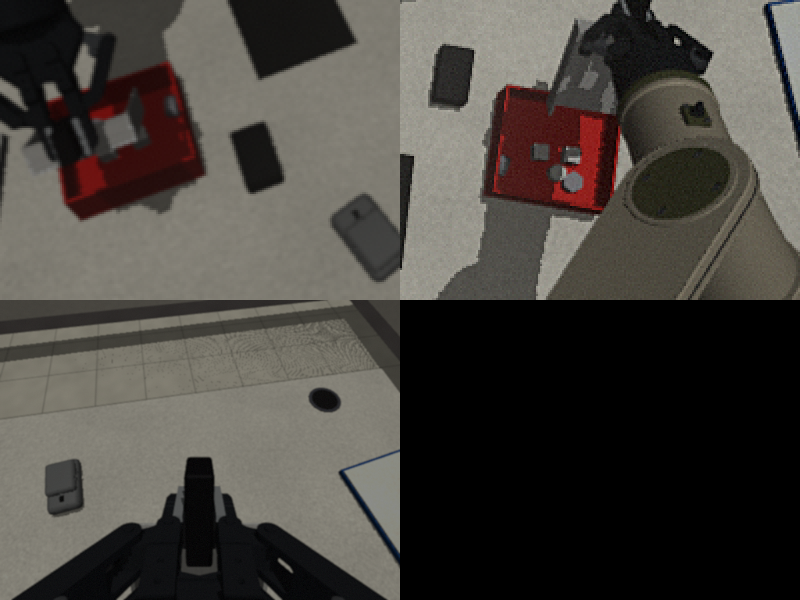

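The top view shows all five pieces in the tub, at (503,165), (540,152), (572,155), (557,172) and (572,183). The tray is empty. I'll level it and take it to the mat.

```bash
python3 -m jog '0 0 0 0 -.153 0 1; 0 0 0 0 -.153 0 1; 0 0 0 0 -.153 0 1; 0 0 0 0 -.153 0 1; 0 0 0 0 -.155 0 1'; python3 -m jog '-.03 -.3 0 0 0 -.042 1; -.03 -.5 0 0 0 0 1; -.03 -.5 0 0 0 0 1; -.03 -.5 0 0 0 0 1; -.03 -.4 .3 0 0 0 1';  python3 -m jog '0 -.24 .4 0 0 0 1; 0 0 .4 0 0 0 1; 0 0 0 0 0 0 1; 0 0 0 0 0 0 1'; python3 - <<'E'
from h import *
c=snapshot("scene");t=snapshot("top")
p=np.array([ray(c,*q,3) for q in((271,280),(342,254),(372,314),(296,342))]);print(np.round(p),p.mean(0))
need([533,-24.6,30],-7.6)
a=c["img"][130:280,140:340].repeat(2,0).repeat(2,1);b=t["img"][170:320,210:410].repeat(2,0).repeat(2,1);cv2.imwrite("pics/m7.png",np.hstack([a,b])[:,:,::-1])
E
```

```text
time: 21.8
tool_pos: [516.0, -270.4, 359.1]
tcp_rot: [180.0, 0.4, -10.1]
ft_force: [0.3, -0.4, -2.1]
finger_gap: 14.8
grip_force: 98.0
time: 22.42
tool_pos: [532.4, -48.4, 331.5]
tcp_rot: [180.0, -0.3, -7.5]
ft_force: [1.3, 0.2, -2.1]
finger_gap: 14.3
grip_force: 98.3
time: 22.92
tool_pos: [534.6, -26.8, 250.7]
tcp_rot: [180.0, 0.0, -7.6]
ft_force: [1.4, -0.5, -1.0]
finger_gap: 14.9
grip_force: 97.9
[[370. -69.   3.]
 [387.  68.   3.]
 [530.  48.   3.]
 [510. -88.   3.]] [449.50200114 -10.320813     3.        ]
shift [-0.025 -0.022  0.669] turn [ 0.    -0.002 -0.   ] dworld [ -2.    2.4 -66.9]
```

View pics/m7.png

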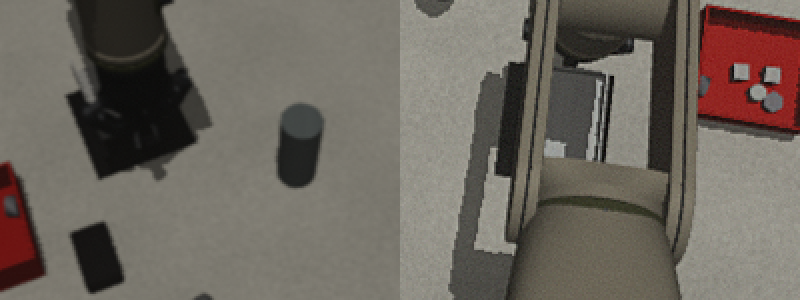

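The tray is level above the mat and empty, and the tub still holds all five pieces. Lowering it now.

```bash
python3 -m jog '-.01 -.03 .2 0 0 0 1; 0 0 .25 0 0 0 1; 0 0 .12 0 0 0 1; 0 0 0 0 0 0 1; 0 0 0 0 0 0 1'; python3 -m jog '0 0 .03 0 0 0 1; 0 0 .02 0 0 0 1; 0 0 .015 0 0 0 1; 0 0 0 0 0 0 1; 0 0 0 0 0 0 1'
```

```text
time: 23.65
tool_pos: [533.8, -23.7, 194.0]
tcp_rot: [-180.0, -0.1, -7.6]
ft_force: [0.1, 0.5, -1.2]
finger_gap: 14.8
grip_force: 98.1
time: 24.28
tool_pos: [533.1, -23.4, 186.2]
tcp_rot: [-180.0, 0.1, -7.6]
ft_force: [0.4, 0.3, -2.1]
finger_gap: 15.1
grip_force: 98.1
```

```bash
python3 -m jog '0 0 .008 0 0 0 1; 0 0 0 0 0 0 1; 0 0 0 0 0 0 1'; python3 -m jog '0 0 .007 0 0 0 1; 0 0 0 0 0 0 1;0 0 0 0 0 0 1'
```

```text
time: 24.65
tool_pos: [533.1, -23.4, 185.4]
tcp_rot: [-180.0, 0.1, -7.6]
ft_force: [0.7, 0.3, -1.4]
finger_gap: 14.7
grip_force: 98.1
time: 25.02
tool_pos: [533.2, -23.4, 185.0]
tcp_rot: [-180.0, 0.0, -7.6]
ft_force: [-1.8, 0.1, 3.9]
finger_gap: 14.8
grip_force: 98.8
```

```bash
python3 -m jog '0 0 0 0 0 0 1; 0 0 0 0 0 0 .6; 0 0 0 0 0 0 .3; 0 0 0 0 0 0 0; 0 0 0 0 0 0 -.3' 25; python3 -m jog '0 0 0 0 0 0 -.3; 0 0 0 0 0 0 -.3; 0 0 -.1 0 0 0 -.3; 0 0 -.3 0 0 0 -.3; 0 0 -.5 0 0 0 -.3'; python3 -m jog '0 0 -.5 0 0 0 -.3; 0 0 -.5 0 0 0 -.3; 0 .6 0 0 0 0 -.3; 0 .6 0 0 0 0 -.3; 0 .6 0 0 0 0 -.3'; python3 -m jog '0 .6 0 0 0 0 -.3; 0 .6 0 0 0 0 -.3; 0 .6 0 0 0 0 -.3; 0 .6 0 0 0 0 -.3; 0 0 0 0 0 0 -.3'; python3 - <<'E'
from h import *
t=snapshot("top");c=snapshot("scene");cv2.imwrite("pics/f.png",np.hstack([t["img"][90:290,190:456],c["img"][130:330,70:336]]).repeat(2,0)[:, ::1].repeat(1,1)[:,:,::-1]); a=np.hstack([t["img"][90:290,250:456],c["img"][130:330,70:264]]); cv2.imwrite("pics/f.png",a.repeat(2,0).repeat(2,1)[:,:,::-1])
E
```

```text
time: 25.65
tool_pos: [533.1, -23.5, 184.6]
tcp_rot: [-180.0, 0.1, -7.6]
ft_force: [-0.3, 0.0, -1.0]
finger_gap: 55.3
grip_force: 0.0
time: 26.28
tool_pos: [532.2, -23.3, 274.4]
tcp_rot: [-180.0, 0.3, -7.6]
ft_force: [0.9, 0.1, 0.5]
finger_gap: 55.4
grip_force: 0.0
time: 26.9
tool_pos: [509.1, -203.4, 376.0]
tcp_rot: [180.0, -0.0, -7.5]
ft_force: [1.2, 0.9, -1.1]
finger_gap: 55.3
grip_force: 0.0
time: 27.52
tool_pos: [476.2, -443.7, 374.5]
tcp_rot: [180.0, 0.1, -7.8]
ft_force: [-0.1, 1.0, 0.1]
finger_gap: 55.1
grip_force: 0.0
```

View pics/f.png

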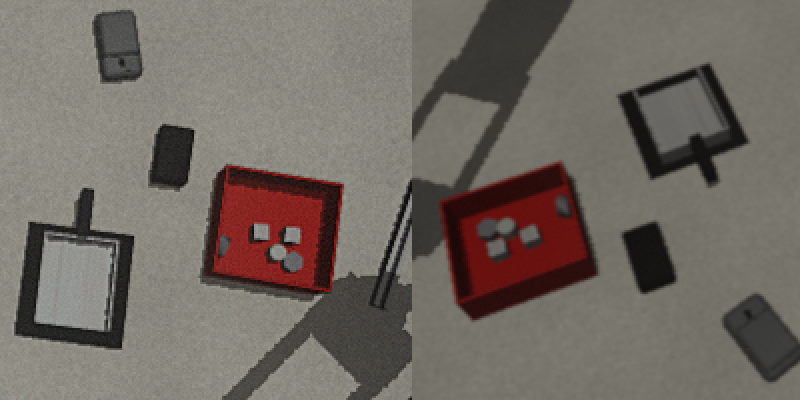

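The tray lies flat and centred on the mat. All five pieces are in the tub, and the bar lies flat on the bench beside it. The mouse and adapter look undisturbed.

```bash
python3 -c "
from bench import *
print(hand_in())"
```

```text
the job is handed in; nothing more can be done
None
```

The job is handed in (no verdict came back): the bar lies flat on the bench, all five pieces are in the tub, and the empty tray is released flat on the middle of the mat; the post, can, adapter and mouse were not touched.

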